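Check a sample transport case and pull the misfiled tube

TASK

One sample tube lies in a pocket of the transport case whose colour tag does not match its cap. Unclasp the case, swing the lid up, take that tube out and lay it down gently in the white reject tray, then lower the lid without slamming it, press it shut and fasten the red clasp again. Leave the other tubes in their pockets and the rest of the bench undisturbed.

Things in the scene. Friction and masses are not known exactly. Their poses are not given: they have to be found in the camera images.
- case: black case fixed to the table, 170 mm deep (its x, from the clasp side to the hinge side), 296 mm wide (y), walls 6 mm, rim 60 mm high. Origin at the centre of its underside. Four foam pockets at y = -96, -32, 32, 96 mm, tubes lying along x, caps to the clasp. A finger trough across all pockets from x = -22 to 34 mm has its floor 9 mm above the table; foam beyond it is 39 mm high.
- lid (a joint): angle of the clear, black-framed lid, 170 x 296 mm (rad): 0 shut, grows as it opens, stop at 1.75. Its stiff hinge (0.36 N m of friction, lid 0.3 kg) holds it at any angle. The fastened clasp's hook keeps it shut. Shut, its top face is 72 mm above the table.
- lid_hinge (a point): point on the lid's hinge axis at mid-width: x = 89 mm, z = 62 mm of the case. The axis runs along the case's y.
- lid_grip (a point): centre of the carry-handle bar on the lid (turns with it): black, 14 mm thick, 100 mm long along the case's y, 32 mm above the lid's top face; 130 mm along the lid from the hinge axis and 42 mm above that axis when shut, so 104 mm above the table.
- lid_edge (a point): middle of the lid's front edge (11 mm thick), 174 mm along the lid from the hinge axis; turns with the lid.
- clasp (a joint): angle of the red clasp (rad): 0 fastened (upright, hook over the lid's edge), grows as its top swings away from the case, stop at 0.7. Stays where left (0.16 N m of friction). Above 0.3 the hook is clear of the lid. It fastens only over a fully shut lid: the hook strikes the edge of a lid left ajar.
- clasp_pivot (a point): clasp's pivot axis at mid-width: x = -93 mm, z = 30 mm of the case; runs along the case's y.
- clasp_tab (a point): middle of the clasp's thumb tab, 60 mm above the pivot when fastened; clasp 46 mm wide (case's y), 5 mm thick. Fastened, the slightly flared tab stands 75 to 101 mm above the table; its hook, top 77 mm above the table, reaches 16 mm in from the pivot. Between tab and handle bar a shut gripper fits above hook and lid to push the tab outward.
- tray: white ribbed reject tray with red ends, fixed to the table, 200 mm (its x) x 120 mm (its y) x 32 mm high, walls 4 mm, floor 4 mm. Ribs 3 mm high run along x at y = -45, -15, 15, 45 mm, so that a tube laid along x at y = 0 stays put. Origin at the centre of its underside.
- tag_1: orange colour tag, 18 x 46 x 2 mm, on the front ledge of the case beside one pocket: only tubes with orange caps belong in that pocket. Origin at the centre of its underside, 44 mm above the table; its x axis points along the pocket, away from the clasp: the middle of a tube properly in that pocket lies 71 mm along it, at y = 0, 36.5 mm above the table.
- tag_2: orange colour tag, 18 x 46 x 2 mm, on the front ledge of the case beside one pocket: only tubes with orange caps belong in that pocket. Origin at the centre of its underside, 44 mm above the table; its x axis points along the pocket, away from the clasp: the middle of a tube properly in that pocket lies 71 mm along it, at y = 0, 36.5 mm above the table.
- tag_3: blue colour tag, 18 x 46 x 2 mm, on the front ledge of the case beside one pocket: only tubes with blue caps belong in that pocket. Origin at the centre of its underside, 44 mm above the table; its x axis points along the pocket, away from the clasp: the middle of a tube properly in that pocket lies 71 mm along it, at y = 0, 36.5 mm above the table.
- tag_4: blue colour tag, 18 x 46 x 2 mm, on the front ledge of the case beside one pocket: only tubes with blue caps belong in that pocket. Origin at the centre of its underside, 44 mm above the table; its x axis points along the pocket, away from the clasp: the middle of a tube properly in that pocket lies 71 mm along it, at y = 0, 36.5 mm above the table.
- tube_a: clear 50 ml sample tube with an orange ribbed screw cap and a white label, lying flat along its pocket at the start. 118 mm long, body 29 mm in diameter, cap 35 mm in diameter and 21 mm long, about 65 g. Origin on its axis at mid-length; its x axis runs along it from the cap end (x = -59 mm to -38 mm) to the conical tip (+59 mm). Grip it across the body near the origin.
- tube_b: clear 50 ml sample tube with a blue ribbed screw cap and a white label, lying flat along its pocket at the start. 118 mm long, body 29 mm in diameter, cap 35 mm in diameter and 21 mm long, about 65 g. Origin on its axis at mid-length; its x axis runs along it from the cap end (x = -59 mm to -38 mm) to the conical tip (+59 mm). Grip it across the body near the origin.
- tube_c: clear 50 ml sample tube with a blue ribbed screw cap and a white label, lying flat along its pocket at the start. 118 mm long, body 29 mm in diameter, cap 35 mm in diameter and 21 mm long, about 65 g. Origin on its axis at mid-length; its x axis runs along it from the cap end (x = -59 mm to -38 mm) to the conical tip (+59 mm). Grip it across the body near the origin.
- tube_d: clear 50 ml sample tube with a blue ribbed screw cap and a white label, lying flat along its pocket at the start. 118 mm long, body 29 mm in diameter, cap 35 mm in diameter and 21 mm long, about 65 g. Origin on its axis at mid-length; its x axis runs along it from the cap end (x = -59 mm to -38 mm) to the conical tip (+59 mm). Grip it across the body near the origin.
- microrack: bystander: magenta microtube rack, 150 x 100 x 45 mm, loose, on the side of the case where the tray is not
- redrack: bystander: red microtube rack, 110 x 70 x 30 mm, loose
- tipbox: bystander: white tip box with a pale yellow lid, 120 x 85 x 75 mm, loose
- reagent: bystander: amber bottle, 64 mm in diameter, 140 mm high, loose
- pipette: bystander: white pipette lying on the table, about 280 mm long, loose
- marker_pen: bystander: marker pen, 130 mm long, loose

How it is judged:
On the way, in this order (a step that is already met when the one before it is completed fails the run):
1. the clasp is undone and the lid is swung well open (value of joint clasp above 0.3 rad and value of joint lid above 1 rad), for 0.2 s.
2. the misfiled tube lies released in the reject tray, the others in their pockets (((x of tube_b in the frame of tray between -0.06 and 0.06 m and y of tube_b in the frame of tray between -0.055 and 0.055 m and z of tube_b in the frame of tray below 0.036 m and angle between tube_b's own x axis and vertical between 1.35 and 1.79 rad and contact force between the fingers and tube_b below 0.2 N and linear speed of tube_b below 0.03 m/s) or (x of tube_c in the frame of tray between -0.06 and 0.06 m and y of tube_c in the frame of tray between -0.055 and 0.055 m and z of tube_c in the frame of tray below 0.036 m and angle between tube_c's own x axis and vertical between 1.35 and 1.79 rad and contact force between the fingers and tube_c below 0.2 N and linear speed of tube_c below 0.03 m/s) or (x of tube_d in the frame of tray between -0.06 and 0.06 m and y of tube_d in the frame of tray between -0.055 and 0.055 m and z of tube_d in the frame of tray below 0.036 m and angle between tube_d's own x axis and vertical between 1.35 and 1.79 rad and contact force between the fingers and tube_d below 0.2 N and linear speed of tube_d below 0.03 m/s)) and x of tube_a in the frame of tag_1 between 0.059 and 0.083 m and y of tube_a in the frame of tag_1 between -0.012 and 0.012 m and z of tube_a in the frame of tag_1 below 0.002 m and ((x of tube_b in the frame of tag_3 between 0.059 and 0.083 m and y of tube_b in the frame of tag_3 between -0.012 and 0.012 m and z of tube_b in the frame of tag_3 below 0.002 m) or (x of tube_c in the frame of tag_3 between 0.059 and 0.083 m and y of tube_c in the frame of tag_3 between -0.012 and 0.012 m and z of tube_c in the frame of tag_3 below 0.002 m) or (x of tube_d in the frame of tag_3 between 0.059 and 0.083 m and y of tube_d in the frame of tag_3 between -0.012 and 0.012 m and z of tube_d in the frame of tag_3 below 0.002 m)) and ((x of tube_b in the frame of tag_4 between 0.059 and 0.083 m and y of tube_b in the frame of tag_4 between -0.012 and 0.012 m and z of tube_b in the frame of tag_4 below 0.002 m) or (x of tube_c in the frame of tag_4 between 0.059 and 0.083 m and y of tube_c in the frame of tag_4 between -0.012 and 0.012 m and z of tube_c in the frame of tag_4 below 0.002 m) or (x of tube_d in the frame of tag_4 between 0.059 and 0.083 m and y of tube_d in the frame of tag_4 between -0.012 and 0.012 m and z of tube_d in the frame of tag_4 below 0.002 m))), for 0.2 s.
At the end, for the whole second after the job is handed in: The lid is shut (within 0.03 rad) and the clasp fastened (within 0.08 rad). The tube whose cap did not match its tag lies flat in the reject tray, released and at rest; the three others lie in the pockets they started in, within 12 mm (all of step 2 and value of joint lid below 0.03 rad and value of joint clasp below 0.08 rad); the robot touches nothing.
It fails at once if the lid slams (falls or is thrown shut faster than 3 rad/s) (velocity of joint lid below -3 rad/s).
It fails at once if a tube is dropped (falls freely faster than 0.9 m/s) ((linear speed of tube_a above 0.9 m/s and contact force between the fingers and tube_a below 0.1 N) or (linear speed of tube_b above 0.9 m/s and contact force between the fingers and tube_b below 0.1 N) or (linear speed of tube_c above 0.9 m/s and contact force between the fingers and tube_c below 0.1 N) or (linear speed of tube_d above 0.9 m/s and contact force between the fingers and tube_d below 0.1 N)).
It fails at once if a bystander is shifted by more than 30 mm (distance of any of microrack, redrack, tipbox, reagent, pipette, marker_pen from where it was at the start of the episode above 0.03 m).
It also fails if it takes over 72 s, if anything falls off the work surface, if the arm or the gripper's body presses on something with over 40 N, if the wrist force passes 120 N, or if a joint passes its speed limit or range.

ROBOT

A 6-joint arm with a two-finger parallel gripper is mounted at the origin on the work surface. World frame = base frame: x ahead of the robot, y to its left, z up, the work surface at z = 0. Lengths are in m, angles in rad, forces in N, time in s.
With the tool pointing down it reaches from about 0.25 to 0.775 m from the base axis. Payload 4 kg.
Tool frame: the origin (TCP) lies between the finger pads; the fingertips stand 17 mm ahead of it and the grasp point (between the pads) lies 2 mm behind it; z points along the fingers, y is the line along which they close (so a half turn about z gives the same grasp; the last joint's range is limited). The gripper opens to 85 mm and grips with 20 to 120 N. Pads are 22 mm wide; open, the fingers measure 114 mm over their backs; the gripper's body (76 mm by 85 mm) begins 54 mm behind the grasp point. The pads swing forward as they close: fully open they stand 13 mm farther back than shut.
Start: joints at [1.141, 0.087, 1.371, -0, 1.684, -0.103], TCP at [0.177, 0.521, 0.248] pointing down, gripper open.
Joint ranges: [-3.1, 3.1], [-0.76, 2.03], [0.27, 2.55], [-1.08, 4.22], [0.17, 2.65], [-2.57, 2.57]. Speed limits (rad/s): [2.79, 2.79, 3.14, 3.14, 3.14, 3.14].

INTERFACE

Orientations are given as a rotation vector (axis times angle).
In Python, from workcell import bot gives the robot as it stands. Calls block until the motion is done:
- bot.move_pose(position, orientation): joint-space move of the TCP to a pose.
- bot.move_l(position, attitude=None, vel=0.15, threshold=None): straight line of the TCP; attitude=None keeps the orientation; vel is the mean speed in m/s. With threshold (N) it stops when the force on the tool has changed by that much, and returns True; else False.
- bot.goto_joints(angles): joint-space move.
- bot.gripper_open() and bot.close(f_grip=None): open the fingers fully, or close them until they stop; f_grip is the grip in N (None keeps the last).
- bot.dwell(seconds).
- bot.solve_ik(position, orientation): joint angles nearest the present ones, or None.
- bot.grab_frame(name): name is "scene" or "top"; returns a dict with "pixels" (384x512x3 uint8, blue, green, red), "fx", "fy", "cx", "cy" (pixels), "T" (4x4, takes a point from camera to world coordinates). Camera axes: x right, y up, looking along -z (the intrinsics and any distortion apply to the point x, -y, -z); pixel columns grow to the right and rows downward; lengths in m; the calibration is good to about 2 mm. A picture is of the moment at which its call begins. There is no depth.
A pose or a line that the arm cannot do raises bot.IKError and nothing moves.
- bot.job_done(): hands the job in; it is judged then, once.
Readings, each from a call of its own:
- bot.get_clock(): time.
- bot.get_joints(): joint angles.
- bot.get_qvel(): joint speeds.
- bot.get_joint_torque(): joint torques, N m.
- bot.get_position(): TCP position.
- bot.get_tcp_rot(): TCP orientation.
- bot.get_force(): force on the tool from outside, world axes, zero at the start.
- bot.get_torque(): the same for the moment, N m.
- bot.get_opening(): finger opening in m.
- bot.get_grasp_force(): force on a finger pad.
Only numpy, scipy, OpenCV 4.12 (cv2) and the standard library are available. Lean on these libraries where they do the work, as an engineer would, in place of code of your own. Each camera call takes 0.05 s, during which the arm holds its last target. There are 200 camera calls.

## Working session

There is one attempt and no reset: what is moved stays moved. The work goes in short steps, each a Python script; the robot and the scene stay as the last script left them, time stands still between calls to the robot, and variables do not carry over. Pictures are saved under pics/ and viewed, at most 10 in all, crops included, and the job is handed in when it is done.

```bash
mkdir -p pics; ls
python3 - <<'E'
from workcell import bot
import cv2,numpy as np,pickle
d={}
for n in("scene","top"):
    f=bot.grab_frame(n); d[n]=f; cv2.imwrite(f"pics/{n}0.png",f["pixels"]); print(n,[f[k] for k in("fx","fy","cx","cy")],f.keys()); print(np.round(f["T"],4))
pickle.dump(d,open("f0.pkl","wb"))
print(bot.get_clock(),bot.get_tcp_rot(),bot.get_opening())
E
```

```text
pics
scene [416.7984028681578, 416.7984028681578, 250.05479119221604, 187.7888369598578] dict_keys(['pixels', 'fx', 'fy', 'cx', 'cy', 'T'])
[[ 0.3265 -0.7943  0.5124  1.1087]
 [ 0.9451  0.2823 -0.1646 -0.1985]
 [-0.0139  0.538   0.8428  1.1441]
 [ 0.      0.      0.      1.    ]]
top [445.32843784021685, 445.32843784021685, 258.2896505623549, 195.35417838804352] dict_keys(['pixels', 'fx', 'fy', 'cx', 'cy', 'T'])
[[ 0.005   0.9954 -0.0956  0.3602]
 [-1.      0.0042 -0.0086 -0.0263]
 [-0.0082  0.0957  0.9954  1.479 ]
 [ 0.      0.      0.      1.    ]]
0.1 [-0.51097132 -3.09915154  0.00316107] 0.08540303046465626
```

View pics/scene0.png

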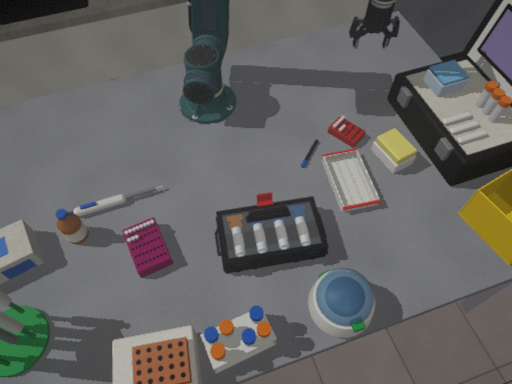

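View pics/top0.png

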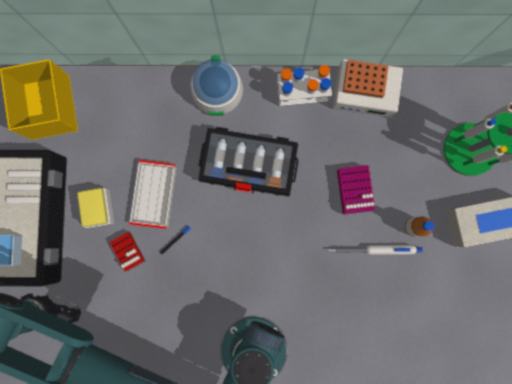

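The scene shows the case at about (272,235) with the clasp at (265,199). In the top view the case is at (248,161), its clasp at (244,187) facing the robot, and the tray is at (152,194). Next I'll zoom in for details.

```bash
python3 - <<'E'
import cv2,pickle,numpy as np
d=pickle.load(open("f0.pkl","rb"))
a=cv2.resize(d["top"]["pixels"][120:205,190:310],None,fx=6,fy=6,interpolation=cv2.INTER_CUBIC)[:300*2]
b=cv2.resize(d["scene"]["pixels"][180:280,205:335],None,fx=6,fy=6,interpolation=cv2.INTER_CUBIC)
cv2.imwrite("pics/c1.png",a);cv2.imwrite("pics/c2.png",b)
E
cat > h.py <<'E'
import numpy as np,cv2
def proj(f,P):
    T=f["T"];p=(np.atleast_2d(P)-T[:3,3])@T[:3,:3]
    return np.c_[f["cx"]+f["fx"]*p[:,0]/-p[:,2], f["cy"]-f["fy"]*p[:,1]/-p[:,2]]
def ray(f,uv):
    uv=np.atleast_2d(uv)
    d=np.c_[(uv[:,0]-f["cx"])/f["fx"],-(uv[:,1]-f["cy"])/f["fy"],-np.ones(len(uv))]
    return f["T"][:3,3],d@f["T"][:3,:3].T
def onz(f,uv,z):
    o,d=ray(f,uv); return o+d*((z-o[2])/d[:,2:3])
E
```

```text
(no output)
```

View pics/c1.png

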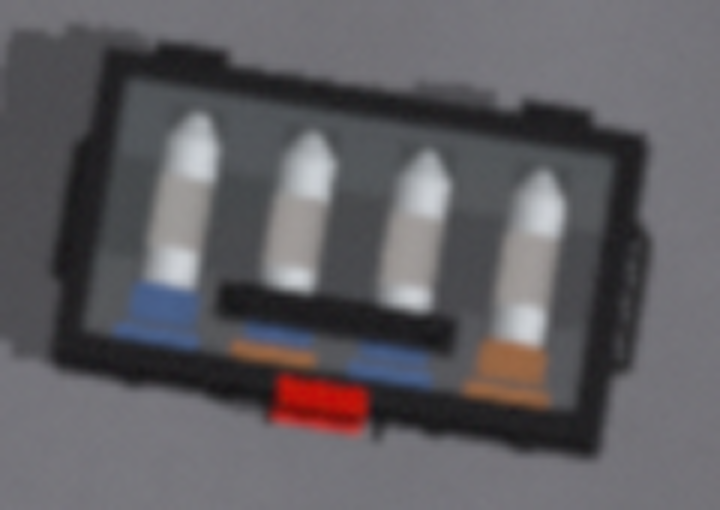

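View pics/c2.png

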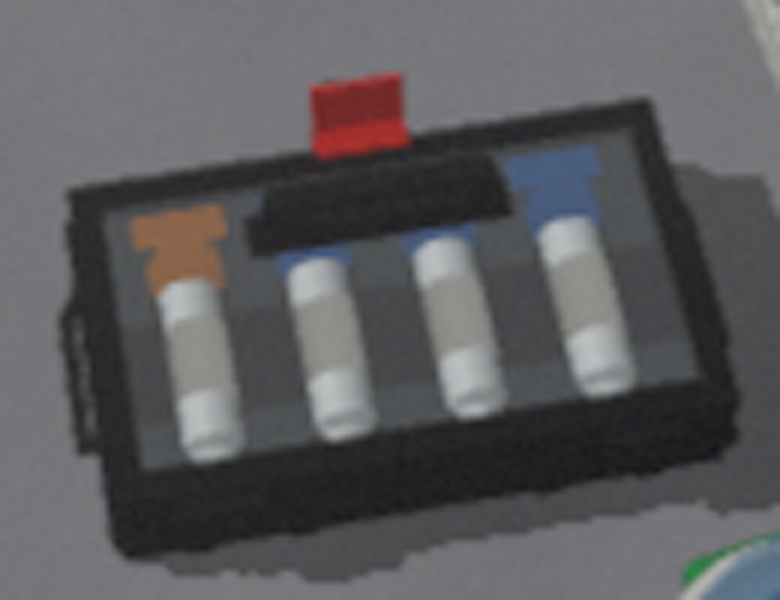

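The odd one out is the second pocket from the left in the top view (case y=+32): blue cap at about (279,335) in the crop, orange tag at (273,352). Now I'll fit the case pose from the lid corners and tags, and get the tray from its red ends.

```bash
cat > m.py <<'E'
import pickle
from h import *
d=pickle.load(open("f0.pkl","rb")); t,s=d["top"],d["scene"]
def rigid(A,B):
    a,b=A-A.mean(0),B-B.mean(0); th=np.arctan2((a[:,0]*b[:,1]-a[:,1]*b[:,0]).sum(),(a*b).sum())
    R=np.array([[np.cos(th),-np.sin(th)],[np.sin(th),np.cos(th)]]); return B.mean(0)-R@A.mean(0),th,R
def masks(f):
    h=cv2.cvtColor(f["pixels"],cv2.COLOR_BGR2HSV); H,S,V=cv2.split(h)
    return {"red":((H<6)|(H>174))&(S>170)&(V>80),"blue":(H>100)&(H<125)&(S>90)&(V>60),"orange":(H>6)&(H<18)&(S>100)}
def comps(m,box,amin=15):
    u0,v0,u1,v1=box; n,l,st,c=cv2.connectedComponentsWithStats(m[v0:v1,u0:u1].astype(np.uint8))
    return [(np.round(c[i]+[u0,v0],1),st[i,:5]+[u0,v0,0,0,0]) for i in range(1,n) if st[i,4]>=amin]
E
python3 - <<'E'
from m import *
up=lambda c,o:(np.array(c,float)+.5)/6-.5+o
C=onz(t,up([(108,48),(645,135),(598,455),(57,365)],[190,120]),.072)[:,:2]
A=np.array([[85,148],[85,-148],[-85,-148],[-85,148]])/1e3
p,th,R=rigid(A,C); print("top lid",p,th,"res",np.round((A@R.T+p-C)*1e3,1).tolist())
S=onz(s,up([(68,190),(650,98)],[205,180]),.072)[:,:2]; print("scene front corners in case",np.round((S-p)@R*1e3,1))
for f,tags,o in((t,[(157,333),(508,393)],[190,120]),(s,[(553,163),(180,225)],[205,180])):
    print("tags in case",np.round((onz(f,up(tags,o),.046)[:,:2]-p)@R*1e3,1))
for n,f,b in(("top",t,(100,100,330,290)),("scene",s,(200,100,400,290))):
    for c in comps(masks(f)["red"],b,5): print(n,c[0],c[1], onz(f,c[0],.03)[0].round(3))
E
```

```text
top lid [0.60495373 0.01888219] -0.1565848522576 res [[-2.2, 1.3], [-1.8, -2.9], [2.3, -1.8], [1.7, 3.4]]
scene front corners in case [[ -82.6 -144.3]
 [ -81.6  149.8]]
tags in case [[-57.5  98.1]
 [-59.4 -94.7]]
tags in case [[-68.2  98.9]
 [-67.4 -92.1]]
top [155.4 162.2] [139 160  35   5  52] [0.608 0.326 0.03 ]
top [242.9 186.5] [235 182  17  10 114] [0.528 0.037 0.03 ]
top [147.3 225.2] [130 223  36   5  43] [0.4   0.347 0.03 ]
top [125.  248.9] [110 233  34  38 534] [0.323 0.417 0.03 ]
scene [348.6 127. ] [345 123   8  11  25] [0.309 0.425 0.03 ]
scene [353.9 131.1] [350 127   9  10  30] [0.332 0.433 0.03 ]
scene [358.1 135.5] [353 131  11  11  30] [0.354 0.438 0.03 ]
scene [345.6 135.7] [342 133   8   6  15] [0.341 0.397 0.03 ]
scene [264.3 202.3] [258 200  15   6  66] [0.497 0.043 0.03 ]
scene [361.9 204.3] [344 200  36   9  64] [0.604 0.324 0.03 ]
```

```bash
cat > r.py <<'E'
import numpy as np
from scipy.spatial.transform import Rotation as Ro
YAW=-0.155; HX,HZ=.089,.062
R2=np.array([[np.cos(YAW),-np.sin(YAW)],[np.sin(YAW),np.cos(YAW)]])
P0=np.array([.60495,.01888])+R2@[.0012,.0018]
TR=np.array([.503,.336]); TY=-0.103
def W(x,y,z): return [*(P0+R2@[x,y]),z]
def ori(a,across=False,s=1,yaw=YAW):
    """tool tilted a rad from down towards +x; fingers close along case y, or (across) in the x-z plane"""
    z=np.array([np.sin(a),0,-np.cos(a)]); y=s*(np.array([np.cos(a),0,np.sin(a)]) if across else np.array([0,1.,0]))
    return (Ro.from_euler("z",yaw)*Ro.from_matrix(np.c_[np.cross(y,z),y,z])).as_rotvec()
def lidp(th,s,h): return HX-s*np.cos(th)+h*np.sin(th), HZ+s*np.sin(th)+h*np.cos(th)
def bar(th,a,y=0,back=0):  # TCP for the bar at grasp point, tool tilt a
    x,z=lidp(th,.130,.042); d=.002-back
    return W(x+d*np.sin(a),y,z-d*np.cos(a))
E
python3 - <<'E'
from r import *
from workcell import bot
def chk(n,p,o):
    q=bot.solve_ik(p,o); print(n,np.round(p,3),None if q is None else np.round(q,2))
chk("unclasp",W(-.069,0,.101),ori(0))
for s in(1,-1):
    for th,a in((0,.2),(.45,-.25),(.6,-.3)): chk(("bar",s,th),bar(th,a),ori(a,True,s))
for th,a in((.45,1.05),(.9,1.05),(1.3,1.05),(1.6,1.05),(1.6,.8),(1.6,1.3)):
    x,z=lidp(th,.150,-.02); chk(("push",th,a),W(x,-.075,z),ori(a))
for th in(1.6,1.2,.8,.4,0):
    x,z=lidp(th,.160,.010); chk(("close",th),W(x+.012,-.075,z+.017),ori(0))
chk("tube",W(.007,.032,.05),ori(.15)); chk("tubeup",W(.007,.032,.2),ori(.15)); chk("tray",[*TR,.05],ori(0,yaw=TY));chk("fasten",W(-.15,0,.088),ori(0))
print(bot.get_clock())
E
```

```text
unclasp [0.538 0.031 0.101] [-0.05  0.14  1.61  0.    1.39 -1.46]
('bar', 1, 0) [0.566 0.027 0.102] [-0.04  0.07  1.69 -0.02  1.18  0.12]
('bar', 1, 0.45) [0.596 0.022 0.154] [-0.07  0.39  1.2   0.02  1.79  0.09]
('bar', 1, 0.6) [0.611 0.02  0.168] [-0.07  0.46  1.1   0.03  1.88  0.09]
('bar', -1, 0) [0.566 0.027 0.102] None
('bar', -1, 0.45) [0.596 0.022 0.154] None
('bar', -1, 0.6) [0.611 0.02  0.168] None
('push', 0.45, 1.05) [ 0.541 -0.045  0.109] None
('push', 0.9, 1.05) [ 0.575 -0.051  0.167] [-0.21 -0.3   2.21  0.27  0.19 -1.87]
('push', 1.3, 1.05) [ 0.624 -0.058  0.201] [-0.2  -0.21  2.07  0.18  0.24 -1.77]
('push', 1.6, 1.05) [ 0.667 -0.065  0.213] [-0.2  -0.12  1.97  0.16  0.25 -1.74]
('push', 1.6, 0.8) [ 0.667 -0.065  0.213] [-0.19 -0.07  1.79  0.05  0.62 -1.64]
('push', 1.6, 1.3) [ 0.667 -0.065  0.213] [-0.2  -0.08  2.1   2.88  0.18  1.82]
('close', 1.6) [ 0.709 -0.071  0.239] [-0.18  0.46  0.92 -0.    1.75 -1.6 ]
('close', 1.2) [ 0.647 -0.062  0.232] [-0.18  0.31  1.14 -0.    1.69 -1.6 ]
('close', 0.8) [ 0.592 -0.053  0.201] [-0.18  0.2   1.34 -0.    1.6  -1.6 ]
('close', 0.4) [ 0.553 -0.047  0.151] [-0.19  0.14  1.51 -0.    1.49 -1.6 ]
('close', 0) [ 0.537 -0.045  0.089] [-0.19  0.15  1.63 -0.    1.37 -1.6 ]
tube [0.618 0.051 0.05 ] [ 0.    0.27  1.58 -0.03  1.15 -1.4 ]
tubeup [0.618 0.051 0.2  ] [ 0.    0.16  1.39 -0.02  1.44 -1.41]
tray [0.503 0.336 0.05 ] [ 0.5   0.32  1.5  -0.    1.32 -0.97]
fasten [0.458 0.044 0.088] [-0.03 -0.02  1.81  0.    1.35 -1.44]
0.1
```

Run:
```python
from r import *
from workcell import bot
import cv2
st=lambda n:print(n,round(bot.get_clock(),2),np.round(bot.get_position(),3),np.round(bot.get_force(),1),round(bot.get_opening(),4))
o=ori(0)
bot.move_pose(W(-.069,0,.16),o); bot.close(20)
hit=bot.move_l(W(-.069,0,.101),vel=.1,threshold=12); st(("down",hit))
if not hit:
    hit=bot.move_l(W(-.113,0,.101),vel=.06,threshold=30); st(("push",hit))
    bot.move_l(W(-.105,0,.101),vel=.1)
    bot.move_l(W(-.095,0,.16),vel=.15); st("up")
f=bot.grab_frame("scene"); cv2.imwrite("pics/c3.png",cv2.resize(f["pixels"][130:290,180:350],None,fx=3.5,fy=3.5))
```

```text
('down', False) 3.81 [0.539 0.031 0.101] [ 0.5 -0.1  0.4] 0.0001
('push', False) 4.69 [0.494 0.038 0.101] [-0.   0.4  2. ] -0.0002
up 5.49 [0.512 0.035 0.159] [-0.  -0.1  0.1] -0.0001
```

View pics/c3.png

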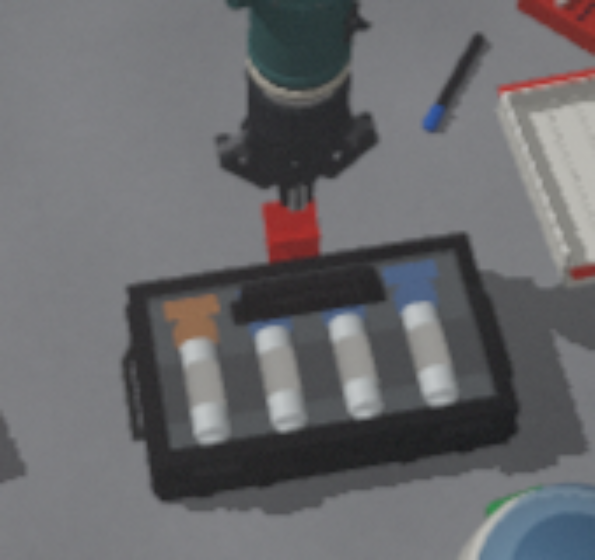

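The clasp, at crop (292,232), has swung out away from the lid edge. Now I'll grip the bar and lift.

Run:
```python
from r import *
from workcell import bot
import cv2
st=lambda n:print(n,round(bot.get_clock(),2),np.round(bot.get_position(),3),np.round(bot.get_force(),1),round(bot.get_opening(),4))
a0=.3
bot.move_pose(bar(0,a0,back=.08),ori(a0,True)); bot.gripper_open()
hit=bot.move_l(bar(0,a0),vel=.12,threshold=12); st(("at bar",hit))
if not hit:
    bot.close(30); st("grip")
    for th in np.linspace(.1,.7,6): bot.move_l(bar(th,a0-.93*th),ori(a0-.93*th,True),vel=.1); 
    st("lifted")
f=bot.grab_frame("scene"); cv2.imwrite("pics/c4.png",cv2.resize(f["pixels"][110:290,180:350],None,fx=3.2,fy=3.2))
```

```text
('at bar', False) 8.56 [0.567 0.027 0.103] [0.8 0.5 0.7] 0.0853
grip 9.21 [0.567 0.027 0.103] [ 1.  -0.8  1.7] 0.013
lifted 11.07 [0.621 0.018 0.176] [-7.2 -0.5  0.7] 0.0127
```

View pics/c4.png

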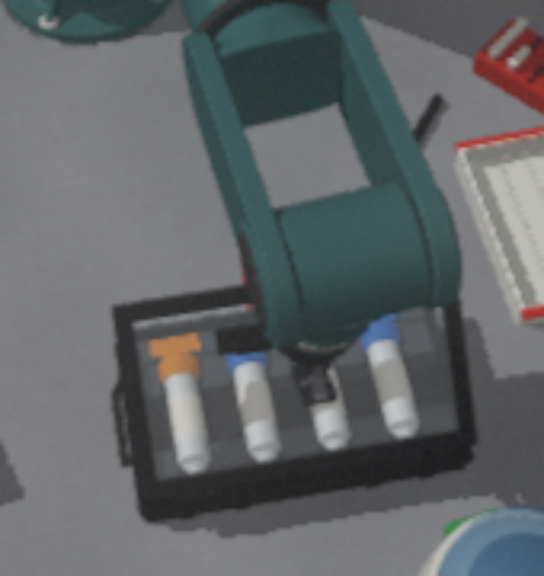

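Run:
```python
from r import *
from h import *
import pickle
f=pickle.load(open("f0.pkl","rb"))["scene"]
for th in(0,.35,.7):
    x,z=lidp(th,.174,.01); xb,zb=lidp(th,.13,.042)
    print(th,(proj(f,[W(x,-.148,z),W(x,.148,z),W(xb,-.05,zb)])-[180,110])*3.2)
```

```text
0 [[112.61237142 323.46648795]
 [424.51523703 272.81141932]
 [225.19572168 330.50771302]]
0.35 [[109.045999   304.13316692]
 [435.92468024 251.45724052]
 [229.1601901  329.03040275]]
0.7 [[109.01587966 307.59345575]
 [453.2803742  252.04066446]
 [236.43754293 347.16677596]]
```

The lid is up about 0.65 rad: its front-right corner and the bar end at (220,340) match the projections. Now I'll release the bar and push the lid open from underneath.

Run:
```python
from r import *
from workcell import bot
import cv2
st=lambda n:print(n,round(bot.get_clock(),2),np.round(bot.get_position(),3),np.round(bot.get_force(),1),round(bot.get_opening(),4))
bot.gripper_open()
a=.3-.93*.7
bot.move_l(bar(.7,a,back=.085),vel=.2)
al=.8; o=ori(al); zt=np.array([np.sin(al),-np.cos(al)]); u=np.array([np.cos(al),np.sin(al)])
def tip(th,s=.145,h=-.001):
    c=np.array(lidp(th,s,h))-.017*zt-.011*u; return c
def go(c,**k): return bot.move_l(W(c[0],-.075,c[1]),**k)
pre=tip(.62,.150,-.028)
c=pre-.11*zt
bot.move_pose(W(c[0],-.075,c[1]),o); bot.close(20); st("pre")
hit=go(pre,vel=.12,threshold=12); st(("in",hit))
if not hit:
    for th in np.linspace(.75,1.65,7):
        if go(tip(th),vel=.1,threshold=25): st(("hit",th)); break
    st("open"); c=tip(th)-.03*u; go(c,vel=.15); go(c-.1*zt,vel=.2)
f=bot.grab_frame("scene"); cv2.imwrite("pics/c5.png",f["pixels"][60:300,130:400].repeat(2,0).repeat(2,1))
st("end")
```

```text
pre 14.72 [ 0.448 -0.031  0.207] [-0.4  0.2  0.2] 0.0001
('in', False) 15.78 [ 0.527 -0.043  0.131] [-0.  -0.3  0.5] -0.0001
open 18.59 [ 0.674 -0.066  0.211] [0.2 0.4 0.3] 0.0002
end 19.64 [ 0.582 -0.052  0.258] [ 0.7  0.6 -0.7] 0.0002
```

View pics/c5.png

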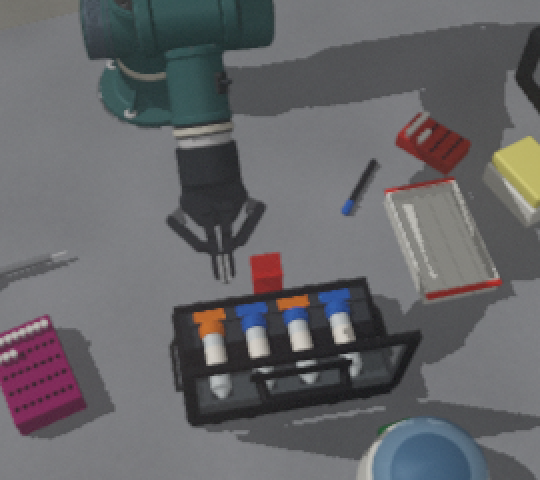

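The lid is open and nearly upright, with its top right corner at (418,333) in the crop. The blue-capped tube by the orange tag is at (298,310). I'll check the lid angle and refine the tube position.

Run:
```python
from r import *
from m import *
from workcell import bot
f={n:bot.grab_frame(n) for n in("scene","top")}
for th in(1.3,1.45,1.6,1.7):
    x,z=lidp(th,.174,.01); print(th,proj(f["scene"],[W(x,-.148,z),W(x,.148,z)]).round(1).tolist())
for n,b in(("scene",(210,195,320,240)),("top",(195,130,300,195))):
    M=masks(f[n])
    for c in("orange","blue"):
        for k in comps(M[c],b,12):
            w=onz(f[n],k[0],.046)[0,:2]; print(n,c,k[0],k[1],"case@.046",((w-P0)@R2*1e3).round(1))
    # tray white+red outline at rim height
for n,b in(("top",(120,150,190,240)),("scene",(315,140,385,215))):
    for k in comps(masks(f[n])["red"],b,20):
        print(n,"red",k[0],onz(f[n],k[0],.025)[0].round(4))
    g=f[n]["pixels"][b[1]:b[3],b[0]:b[2]]; h=cv2.cvtColor(g,cv2.COLOR_BGR2HSV)
    m=(((h[...,2]>125)&(h[...,1]<60))|(((h[...,0]<6)|(h[...,0]>174))&(h[...,1]>150))).astype(np.uint8)
    cs,_=cv2.findContours(m,cv2.RETR_EXTERNAL,2); c=max(cs,key=cv2.contourArea)
    bx=cv2.boxPoints(cv2.minAreaRect(c))+[b[0],b[1]]; w=onz(f[n],bx,.03); print(n,"tray",w[:,:2].mean(0).round(4),w[:,:2].round(3).tolist())
```

```text
1.3 [[217.1, 227.0], [333.9, 207.6]]
1.45 [[218.4, 235.7], [337.1, 215.8]]
1.6 [[219.9, 245.5], [340.1, 225.1]]
1.7 [[221.0, 252.5], [342.0, 231.8]]
scene orange [275.7 210.6] [268 207  17   9  90] case@.046 [-67.9  31.7]
scene orange [234.5 220.4] [226 214  17  16 180] case@.046 [-57.7 -95.8]
scene blue [297.3 210.2] [289 204  17  16 177] case@.046 [-57.2  96. ]
scene blue [255.5 216.9] [247 211  17  15 178] case@.046 [-57.9 -32.2]
scene blue [277.  217.2] [271 214  14   9  78] case@.046 [-45.   30.8]
top orange [234.5 180.6] [227 176  16   9 101] case@.046 [-66.7  33.2]
top blue [216.1 174.3] [208 167  16  15 199] case@.046 [-55.8  95.7]
top blue [236.2 173.4] [230 170  13   8  78] case@.046 [-42.6  31.6]
top blue [250.4 180.8] [247 174   8  13  75] case@.046 [-59.2 -17.8]
top red [150.3 161.7] [0.6103 0.3445 0.025 ]
top red [149.8 225.5] [0.3995 0.3401 0.025 ]
top red [125.9 236.7] [0.3627 0.4172 0.025 ]
top tray [0.4739 0.3033] [[0.362, 0.412], [0.608, 0.391], [0.585, 0.193], [0.34, 0.217]]
scene red [362.8 204.1] [0.6019 0.3294 0.025 ]
scene tray [0.4691 0.3146] [[0.326, 0.234], [0.333, 0.462], [0.614, 0.382], [0.603, 0.18]]
```

Run:
```python
from r import *
from workcell import bot
import cv2
st=lambda n:print(n,round(bot.get_clock(),2),np.round(bot.get_position(),3),np.round(bot.get_force(),1),round(bot.get_opening(),4),round(bot.get_grasp_force(),1))
X,Y=.005,.032
bot.move_pose(W(X,Y,.16),ori(.12)); bot.gripper_open()
hit=bot.move_l(W(X,Y,.0565),vel=.1,threshold=6); st(("down",hit))
bot.close(20); st("grip1")
if .02<bot.get_opening()<.034:
    hit=bot.move_l(W(X,Y,.044),vel=.04,threshold=35); st(("slide",hit))
    bot.close(35); st("grip2")
    bot.move_l(W(X,Y,.075),vel=.06); st("lift")
    bot.move_l(W(X-.01,Y,.17),vel=.15); st("up")
f=bot.grab_frame("scene"); cv2.imwrite("pics/c6.png",f["pixels"][80:300,150:400].repeat(2,0).repeat(2,1))
```

```text
('down', False) 22.37 [0.617 0.051 0.058] [-0.1  0.5  0.2] 0.0855 0.0
grip1 22.93 [0.616 0.051 0.057] [-0.2  0.1  1.4] 0.0264 19.5
('slide', True) 23.18 [0.617 0.052 0.057] [-2.5  0.   6. ] 0.0261 20.5
grip2 23.39 [0.617 0.052 0.057] [-3.1  0.2  7. ] 0.0252 33.9
lift 23.88 [0.616 0.051 0.075] [-0.7 -0.6  0.1] 0.0252 34.2
up 24.66 [0.606 0.053 0.169] [ 0.4  0.2 -1.3] 0.0247 33.3
```

View pics/c6.png

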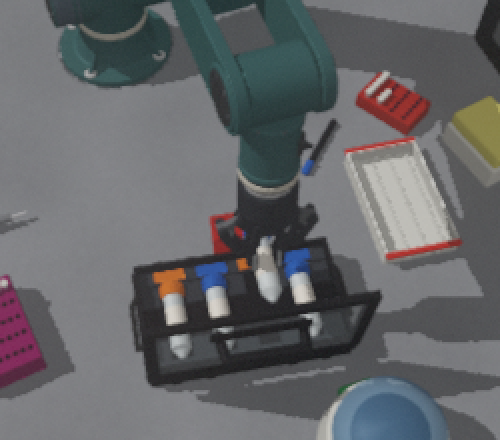

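The tube is held over the case at (266,265) and the others are in place. The tray is clear at (400,200).

Run:
```python
from r import *
from workcell import bot
import cv2
st=lambda n:print(n,round(bot.get_clock(),2),np.round(bot.get_position(),3),np.round(bot.get_force(),1),round(bot.get_opening(),4),round(bot.get_grasp_force(),1))
o=ori(.12,yaw=TY)
bot.move_l([*TR,.16],o,vel=.15); st("over")
bot.move_l([*TR,.06],vel=.1)
hit=bot.move_l([*TR,.036],vel=.025,threshold=5); st(("down",hit))
bot.gripper_open(); st("open")
bot.move_l([*TR,.17],vel=.12)
bot.move_pose(W(-.12,-.075,.26),ori(0)); bot.close(20); st("away")
f=bot.grab_frame("scene"); cv2.imwrite("pics/c7.png",f["pixels"][80:300,180:400].repeat(2,0).repeat(2,1))
```

```text
over 26.87 [0.503 0.335 0.16 ] [ 0.4 -0.8 -0.6] 0.0247 33.3
('down', True) 28.77 [0.504 0.336 0.041] [ 0.1 -0.4  4. ] 0.0253 34.9
open 29.38 [0.503 0.335 0.04 ] [ 0.3 -0.5 -0.4] 0.0853 0.0
away 32.81 [ 0.476 -0.035  0.26 ] [0.1 0.3 1.2] -0.0 0.0
```

View pics/c7.png

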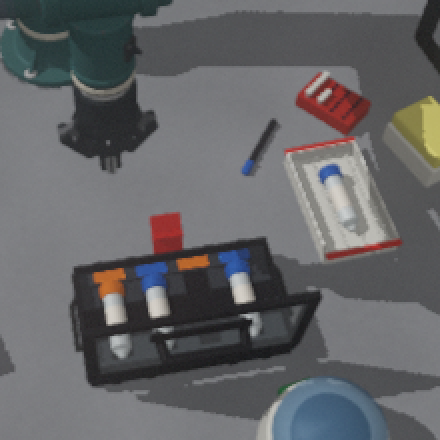

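The tube lies in the middle of the tray at (340,195) and the other three are still in their pockets. Now I'll close the lid from behind.

Run:
```python
from r import *
from workcell import bot
import cv2
st=lambda n:print(n,round(bot.get_clock(),2),np.round(bot.get_position(),3),np.round(bot.get_force(),1),round(bot.get_opening(),4))
def c(th,s=.160,h=.010):
    x,z=lidp(th,s,h); return W(x+.011,-.075,z+.017)
b=c(1.6,h=.025)
print([bot.solve_ik([*p[:2],z],ori(0)) is not None for p,z in((W(-.12,-.075,.26),.3),(b,.3),(b,b[2]))])
bot.move_l([*W(-.12,-.075,0)[:2],.3],vel=.2)
bot.move_l([*b[:2],.3],vel=.2)
hit=bot.move_l(b,vel=.1,threshold=10); st(("behind",hit))
if not hit:
    for th in (1.45,1.3,1.15,1.,.85,.7,.55,.4,.25,.12):
        if bot.move_l(c(th),vel=.12,threshold=30): st(("hit",th)); break
    st("nearly")
    hit=bot.move_l(c(-.05),vel=.04,threshold=25); st(("press",hit))
    bot.dwell(.2); st("held")
```

```text
[True, True, True]
('behind', False) 35.38 [ 0.723 -0.074  0.239] [ 0.9 -0.8  0.6] 0.0001
nearly 38.98 [ 0.538 -0.045  0.108] [ 0.4 -0.2  0.6] 0.0001
('press', True) 39.52 [ 0.537 -0.045  0.089] [-0.8  0.9  6.6] -0.0
held 39.73 [ 0.537 -0.045  0.089] [-0.2  0.4  5.9] 0.0003
```

Run:
```python
from r import *
from workcell import bot
import cv2
st=lambda n:print(n,round(bot.get_clock(),2),np.round((np.array(bot.get_position()[:2])-P0)@R2,4),np.round(bot.get_position()[2],4),np.round(bot.get_force(),1))
x=lidp(0,.16,.01)[0]+.011
hit=bot.move_l(W(x,-.075,.082),vel=.03,threshold=20); bot.dwell(.2); st(("press",hit))
bot.move_l(W(x,-.075,.16),vel=.15)
bot.move_pose(W(-.17,0,.16),ori(0))
bot.move_l(W(-.17,0,.089),vel=.12); st("front")
hit=bot.move_l(W(-.098,0,.089),vel=.05,threshold=22); bot.dwell(.2); st(("fasten",hit))
bot.move_l(W(-.17,0,.089),vel=.15); bot.move_l(W(-.25,0,.2),vel=.2)
f=bot.grab_frame("scene"); cv2.imwrite("pics/c8.png",cv2.resize(f["pixels"][130:290,180:390],None,fx=3.5,fy=3.5))
st("end")
```

```text
('press', True) 40.13 [-0.0586 -0.075 ] 0.089 [ 0.3 -1.2  5.2]
front 42.09 [-0.1692 -0.0002] 0.0894 [-0.6 -0.2  0.1]
('fasten', True) 43.39 [-0.1144 -0.    ] 0.0877 [-0.6  0.5  0.3]
end 44.79 [-2.5e-01 -1.0e-04] 0.1987 [ 0.   0.6 -0.1]
```

View pics/c8.png

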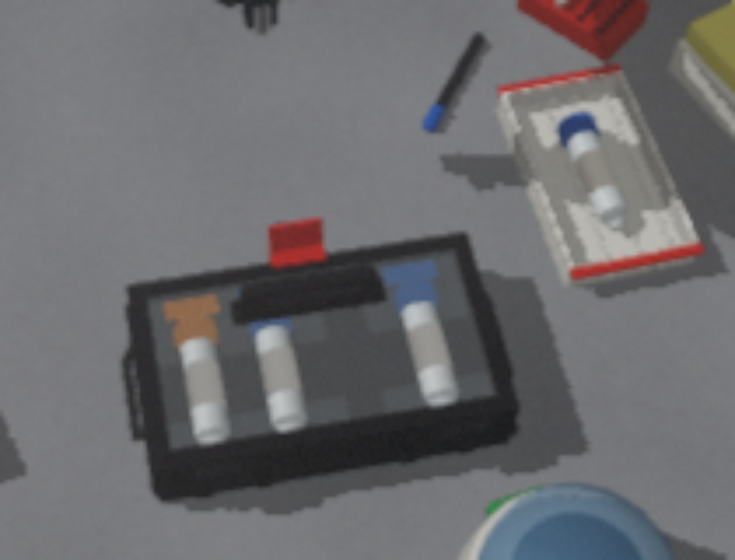

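The clasp looks upright at (297,243), the lid is shut and the tube is in the tray at (595,170). I'll compare the clasp's red blob with its initial fastened state and push again if it differs.

```bash
cat > k.py <<'E'
from r import *
from m import *
from workcell import bot
def chk():
    for n,b in(("scene",(250,180,285,215)),("top",(225,170,262,205))):
        for src in(d[n],bot.grab_frame(n)):
            H,S,V=cv2.split(cv2.cvtColor(src["pixels"],cv2.COLOR_BGR2HSV)); m=((H<8)|(H>172))&(S>130)&(V>50)
            print(n,[(c[0].tolist(),c[1].tolist()) for c in comps(m,b)])
chk()
bot.move_l(W(-.17,0,.095),vel=.25)
bot.move_l(W(-.125,0,.095),vel=.15)
hit=bot.move_l(W(-.098,0,.095),vel=.03,threshold=30)
print(hit,(np.array(bot.get_position()[:2])-P0)@R2,bot.get_force()); bot.dwell(.2)
print((np.array(bot.get_position()[:2])-P0)@R2,bot.get_force())
bot.move_l(W(-.17,0,.095),vel=.15); bot.move_l(W(-.25,0,.2),vel=.2)
chk(); print(bot.get_clock())
E
python3 k.py
```

```text
scene [([264.2, 199.3], [257, 193, 17, 14, 180])]
scene [([264.2, 199.4], [257, 193, 17, 14, 183])]
top [([242.8, 186.6], [235, 182, 17, 10, 137])]
top [([242.8, 186.6], [235, 182, 17, 10, 136])]
True [-1.14173294e-01  5.96399233e-05] [-2.89307717  0.24343633  2.56820082]
[-1.14200068e-01  5.51573439e-05] [-2.55433729  0.99751989  2.40096966]
scene [([264.2, 199.3], [257, 193, 17, 14, 180])]
scene [([264.2, 199.4], [257, 193, 17, 14, 180])]
top [([242.8, 186.6], [235, 182, 17, 10, 137])]
top [([242.8, 186.6], [235, 182, 17, 10, 137])]
48.2917
```

The clasp matches its initial fastened state in both views, so I'm handing in.

```bash
python3 -c "
from workcell import bot
print(bot.job_done())"
```

```text
the job is handed in; nothing more can be done
None
```

I moved the misfiled blue-capped tube to the reject tray, shut the lid, fastened the clasp and handed the job in at about 48 s; no verdict came back, but the final pictures show the clasp as it was at the start and the other three tubes in their pockets.

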